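# Snap the retaining clip into the groove of a jar roller's shaft

### The job

Take the open spring clip out of its slotted holder and press it, mouth down, onto the bare shaft end that sticks out of the jar roller, until it snaps fully home in the groove round the shaft; then let go of it. The shaft has slipped along its bearings by an unknown amount, so feel for the groove: rest the clip lightly on the shaft and slide it along until it drops in, and only then press it home. Be gentle: the contact force between clip and shaft must not pass 40 N. Leave the dish, rocks and tweezers round about where they are.

Things in the scene. Friction and masses are not known exactly. Their poses are not given: they have to be found in the camera images.
- roller: Bench jar roller fixed to the bench: grey base 130 (x) x 120 (y) mm, two upright side plates, two rubber rollers along y; 95 mm high. Origin: centre of underside. Only its front (-x) shaft sticks out, at +y: oiled steel, 24 mm diameter, with one square groove round it, 9 mm wide, 18 mm diameter. The shaft does not move during the work and ends 17.5 mm beyond the groove's centre.
- shaft_root (a point): On the axis of the projecting shaft, in the side plate's outer face, 75 mm above the bench; y points out along the shaft, z up. The groove's centre lies anywhere from 17 to 45 mm out along y (different each time, not measured). The plate's top is round about this axis, 20 mm radius; a brass collar (28 mm diameter) covers the first 3 mm of shaft.
- clip: The open spring clip (loose, about 65 g), a flat steel C with a grip tab on its back; same origin as clip_bore. Lowered on the full shaft its tips rest with the bore about 18 mm above the axis and it can never go on; over the groove, about 4 mm lower. There a push of about 8 to 12 N snaps it down until the bore is on the axis, where it bears on the groove and force rises steeply.
- clip_grip (a point): Where to grasp the clip's tab: 22 mm wide (x), 10 mm thick (y, the way to pinch it), from 21 mm below to 18 mm above this point. Keep fingers less than 22 mm below it, clear of holder and shaft. z points up out of the clip's back; its y goes along the shaft, either way round. In the holder this point stands 56 mm above the bench and the clip leans up to 0.07 rad along y.
- clip_bore (a point): Centre of the clip's bore, 40 mm straight below clip_grip. Bore 18 mm diameter, outside 30 mm, thickness along y 6 mm. The mouth opens to -z between two sprung arms that end 10 mm below this point, tips 14 mm apart, each springing out at most 3.4 mm.
- holder: Grey plastic holder fixed to the bench, base 64 (x) x 50 (y) mm, with a block 32 mm high and a slot 35 mm long (x), 7.6 mm wide (y), 26 mm deep in which the clip stands, mouth down, tab up, its x axis along the slot. Origin at the centre of its underside, z up.
- petri_1: Bystander: loose clear dish, 63 mm diameter, 15 mm high; origin at the centre of its underside.
- tweezers: Bystander: loose steel tweezers 124 mm long, lying; origin at the centre of the underside.
- rock_1: Bystander: loose grey stone about 63 x 74 x 44 mm; origin at the centre of its underside.
- rock_2: Bystander: loose reddish stone about 50 x 48 x 37 mm; origin at the centre of its underside.

How it is judged:
On the way, in this order (a step that is already met when the one before it is completed fails the run):
1. the clip is lifted clear of its holder (z of clip_bore in the frame of holder above 0.05 m and contact force between clip and holder below 0.01 N), for 0.1 s.
2. the clip is home in the groove (x of clip_bore in the frame of shaft_root between -0.0025 and 0.0025 m and z of clip_bore in the frame of shaft_root between -0.0025 and 0.0025 m and y of clip_bore in the frame of shaft_root between 0.013 and 0.049 m and angle between the y axis of clip_bore and the y axis of shaft_root, either way round below 0.2 rad), for 0.2 s.
At the end, for the whole second after the job is handed in: The clip is seated: its bore centre lies on the shaft's axis within 2.5 mm across (both ways) and 13 to 49 mm out from the side plate's face (it fits so only in the groove), its plane square to the shaft within 0.2 rad, released and at rest (all of step 2 and contact force between clip and the fingers below 0.01 N and linear speed of clip below 0.02 m/s); the robot touches nothing.
It fails at once if the clip is pressed against the roller or its shaft with more than 40 N (contact force between clip and roller above 40 N).
It fails at once if a bystander is moved by more than 20 mm (distance of any of petri_1, tweezers, rock_1, rock_2 from where it was at the start of the episode above 0.02 m).
It also fails if it takes over 64 s, if anything falls off the work surface, if the arm or the gripper's body presses on something with over 40 N, if the wrist force passes 120 N, or if a joint passes its speed limit or range.

### The arm

A 6-joint arm with a two-finger parallel gripper is mounted at the origin on a cart in front of the work surface, level with it; the furniture and walls round the work are solid. World frame = base frame: x ahead of the robot, y to its left, z up, the work surface at z = 0. Lengths are in m, angles in rad, forces in N, time in s.
With the tool pointing down it reaches from about 0.3 to 1 m from the base axis. Payload 5.1 kg.
Tool frame: the origin (TCP) lies on the front face of the gripper's body, between the roots of the fingers; the fingertips stand 78 mm ahead of it and the grasp point (between the pads) lies 59 mm ahead of it; z points along the fingers, y is the line along which they close (so a half turn about z gives the same grasp; the last joint's range is limited). The gripper opens to 95 mm and grips with 3 to 60 N. Pads are 20 mm wide; open, the fingers measure 119 mm over their backs; the gripper's body (75 mm by 180 mm) begins 59 mm behind the grasp point.
Start: joints at [1.06, 0.124, 1.65, -0, 1.367, -0.083], TCP at [0.27, 0.591, 0.292] pointing down, gripper open.
Joint ranges: [-2.61, 2.61], [-1.02, 2.33], [0.03, 2.71], [-1.35, 4.49], [0.32, 2.68], [-2.91, 2.91]. Speed limits (rad/s): [2.57, 2.57, 3.14, 3.14, 3.14, 3.14].

### API

Orientations are given as a 3x3 rotation matrix whose columns are the frame's x, y, z axes.
In Python, from station import get_obs, viewer, job gives the robot as it stands. The module is installed in compiled form; this text tells all that it offers.
- The arm moves only by the tool carry_out, never from a script. Its argument "rows" is a list of rows, each a list of 5 numbers: the shift along the tool's x, y, z in mm, then the turn about the tool's z in rad, then the finger opening in mm, from 0 to 95.1. In form: [[dx, dy, dz, roll, jaw], ...]. A call has 1 to 10 rows; each row shifts and turns the commanded pose from where the row before left it, along the tool's axes as they then stand; what a row does not reach is not made up. A row lasts 1/10 s, in which the tool goes at most 50 mm and 8.59 degrees, less where a joint would pass 70% of its speed; a pose out of reach is approached as far as the arm can. A call is refused whole if a number of a shift passes 50 or a number of a turn 0.15, either way. A call with a gripper value outside its range is refused whole. The fingers move at their own pace and stop on an object; "newtons" is the grip in N (left out, the last holds). Time passes only in rows, so rows that do not move let the fingers close. It gives the time, the measured TCP pose, the force, the opening and the grip force at its end, in the units of the state.
- get_obs(): the state, without advancing time (a new reading comes with each control period).
- viewer.camera(name): name is "scene" or "top" or "wrist"; returns (picture, depth): 384x512x3 uint8, red, green, blue; 384x512 float32, m along the optical axis (not along the pixel's ray), 0 where there is no reading.
- viewer.camera_params(name): a dict with "fx", "fy", "cx", "cy" (pixels), "rvec" (rotation vector, rad) and "tvec" (3), from world to camera coordinates, as OpenCV has them; the wrist camera has in their place "tool_from_camera" (4x4, takes a point from camera to tool coordinates, whose origin is the TCP and whose axes are the flange's). Camera axes: x right, y down, z forward; pixel columns grow to the right and rows downward; lengths in m; the calibration is good to about 2 mm. A picture is of the moment at which its call begins: read the wrist's pose just before it. camera_params takes no time and is no camera call.
- job.close_job(): hands the job in; it is judged then, once.
Trained networks look in the newest picture that a camera, given by its name, has taken for a name from the list of things; names that differ only in an ending like _2 or _b are one class to them, and where a whole thing is asked for, a point or a joint stands for the part that bears it (a point fixed in the world has none). Each returns a list of dicts, best first, with "conf" (0 to 1); they miss things now and then, are a little off and sometimes report something else, mostly with a low value. They report only what shows in the picture. A call takes as long as a camera call.
- viewer.find_in(camera, target): "uv" ([column, row] in pixels, amid what is visible of it).
The state is a dict: "t": time; "joint_positions": joint angles; "qd": joint speeds; "joint_efforts": joint torques, N m; "tool_pos": TCP position; "tool_rot": TCP orientation; "contact_force": force on the tool from outside, world axes, zero at the start; "moment": the same for the moment, N m; "gripper_width": finger opening in m; "grip_force": force on a finger pad.
Only numpy, scipy, OpenCV 4.12 (cv2) and the standard library are available. Lean on these libraries where they do the work, as an engineer would, in place of code of your own. Each camera call takes 0.05 s, during which the arm holds its last target. There are 200 camera calls.

## Working session

There is one attempt and no reset: what is moved stays moved. The work goes in short steps, Python scripts to look and compute and a tool call to move; the robot and the scene stay as the last step left them, time stands still between calls to the robot, and variables do not carry over. Pictures are saved under pics/ and viewed, at most 10 in all, crops included, and the job is handed in when it is done.

Besides the shell and the picture viewer there is one more tool, called in YAML: its name, and indented under it one key for each argument. carry_out: Moves the arm, as the interface text tells. Its arguments: {"type":"object","properties":{"rows":{"type":"array"},"newtons":{"type":"number"}},"required":["rows"]}

```bash
mkdir -p pics; cat > h.py <<'E'
import numpy as np, cv2
from station import get_obs, viewer, job
def T_wc(cam, obs=None):
    p=viewer.camera_params(cam); K=(p['fx'],p['fy'],p['cx'],p['cy'])
    M=np.eye(4)
    if cam=='wrist':
        M[:3,:3]=obs['tool_rot']; M[:3,3]=obs['tool_pos']; M=M@np.array(p['tool_from_camera'])
    else:
        R=cv2.Rodrigues(np.array(p['rvec'],float))[0]; M[:3,:3]=R.T; M[:3,3]=-R.T@np.array(p['tvec'],float).ravel()
    return M,K
def cloud(cam):
    o=get_obs(); img,d=viewer.camera(cam); M,(fx,fy,cx,cy)=T_wc(cam,o)
    v,u=np.mgrid[:d.shape[0],:d.shape[1]]
    P=np.stack([(u-cx)/fx*d,(v-cy)/fy*d,d],-1)@M[:3,:3].T+M[:3,3]
    P[d==0]=np.nan
    return img,d,P
def save(n,img): cv2.imwrite(f'pics/{n}.png',cv2.cvtColor(img,cv2.COLOR_RGB2BGR))
E
python3 - <<'E'
from h import *
np.set_printoptions(precision=3,suppress=True)
ims=[]
for c in ('top','scene'):
    img,d,P=cloud(c); np.savez(c,img=img,P=P); ims.append(img); print(c,T_wc(c)[0][:3])
    for n in ('roller','clip','holder','petri_1','rock_1','tweezers'):
        for r in viewer.find_in(c,n)[:2]:
            u,v=map(int,r['uv']); print(n,r['conf'],u,v,np.nanmedian(P[v-2:v+3,u-2:u+3],(0,1)))
for n,i in zip(('top','scene'),ims): save(n,i)
print(get_obs())
E
```

```text
top [[ 0.008 -0.981  0.192  0.28 ]
 [-1.    -0.006  0.01   0.274]
 [-0.009 -0.192 -0.981  1.177]]
roller 0.96 302 163 [0.586 0.171 0.08 ]
clip 0.57 221 195 [0.505 0.377 0.071]
holder 0.86 222 204 [0.487 0.378 0.032]
petri_1 0.68 321 242 [0.392 0.118 0.015]
petri_1 0.44 204 160 [0.607 0.429 0.031]
rock_1 0.92 180 155 [0.617 0.491 0.044]
rock_1 0.73 202 160 [0.607 0.434 0.033]
tweezers 0.53 205 161 [0.605 0.426 0.028]
scene [[-0.599 -0.366  0.712 -0.221]
 [-0.801  0.286 -0.527  0.823]
 [-0.011 -0.886 -0.464  0.556]]
clip 0.25 159 231 [0.598 0.5   0.036]
holder 0.9 226 245 [0.473 0.392 0.019]
petri_1 0.72 335 225 [0.385 0.121 0.015]
rock_1 0.61 157 230 [0.602 0.503 0.038]
rock_1 0.59 181 226 [0.597 0.443 0.029]
tweezers 0.68 291 247 [0.386 0.264 0.004]
tweezers 0.6 269 190 [0.554 0.198 0.072]
{'t': 0.7, 'joint_positions': array([ 1.06 ,  0.124,  1.65 ,  0.   ,  1.367, -0.083]), 'qd': array([-0.   , -0.001,  0.002,  0.001,  0.   , -0.001]), 'joint_efforts': array([ -0.002, -41.746, -36.013,   0.077,   0.043,  -0.   ]), 'tool_pos': array([0.27 , 0.591, 0.292]), 'tool_rot': array([[-0.91 ,  0.415,  0.   ],
       [ 0.415,  0.91 ,  0.   ],
       [ 0.   ,  0.   , -1.   ]]), 'contact_force': array([ 0.422,  0.603, -0.184]), 'moment': array([ 0.022,  0.043, -0.026]), 'grip_force': 0.0, 'gripper_width': 0.09505622952738317}
```

```bash
python3 - <<'E'
import cv2
a=cv2.imread('pics/top.png')[90:290,150:380]; cv2.imwrite('pics/topc.png',cv2.resize(a,None,fx=3,fy=3)[:600,:690])
a=cv2.imread('pics/scene.png')[130:310,120:380]; cv2.imwrite('pics/scenec.png',cv2.resize(a,None,fx=3,fy=3))
E
```

```text
(no output)
```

View pics/topc.png

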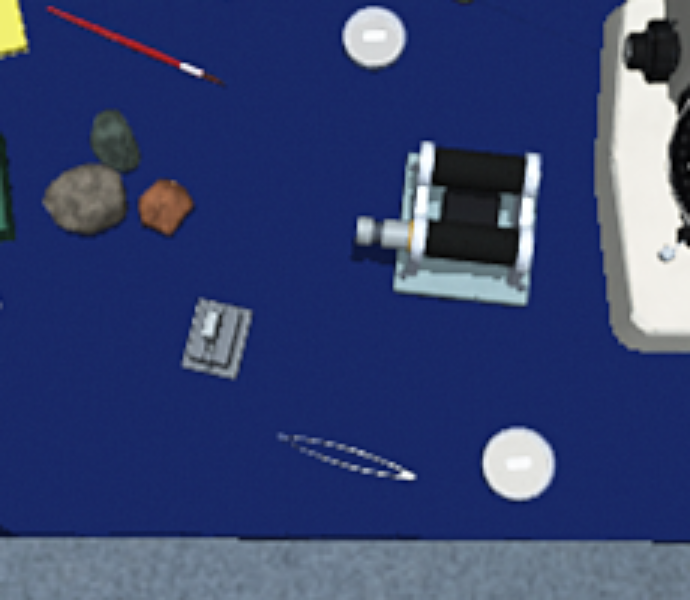

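View pics/scenec.png

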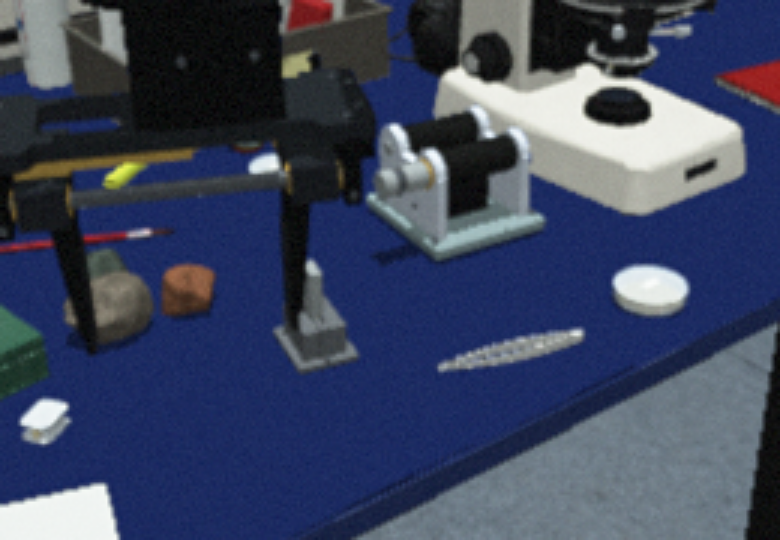

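The top crop shows the holder at full-image px (222,203) with the tab up. The shaft runs left from the roller, px (268–287,167), with a dark groove band. Now to measure both.

```bash
python3 - <<'E'
from h import *
np.set_printoptions(precision=4,suppress=True)
D=np.load('top.npz'); P=D['P']
def box(x0,x1,y0,y1,z0,z1):
    m=(P[...,0]>x0)&(P[...,0]<x1)&(P[...,1]>y0)&(P[...,1]<y1)&(P[...,2]>z0)&(P[...,2]<z1); return P[m]
h=box(.44,.55,.33,.43,.004,.018); print('base',len(h),h.mean(0),cv2.minAreaRect((h[:,:2]*1000).astype(np.float32)))
b=box(.44,.55,.33,.43,.024,.036); print('block',len(b),b.mean(0),cv2.minAreaRect((b[:,:2]*1000).astype(np.float32)))
t=box(.44,.55,.33,.43,.045,.09); print('tab',len(t)); print(t)
r=box(.46,.65,.05,.32,.004,.02); print('rbase',len(r),cv2.minAreaRect((r[:,:2]*1000).astype(np.float32)))
s=box(.5,.62,.225,.32,.06,.1); print('shaft',len(s))
for y in np.arange(.225,.3,.005):
    q=s[(s[:,1]>=y)&(s[:,1]<y+.005)]
    if len(q): print(round(y,3),len(q),q[:,0].min(),q[:,0].max(),q[:,2].max(),q[q[:,2].argmax(),0])
E
```

```text
base 163 [0.4902 0.3794 0.0069] ((494.337158203125, 380.2758483886719), (106.99185180664062, 96.79378509521484), 1.7051328420639038)
block 204 [0.4961 0.3807 0.0312] ((497.9244384765625, 381.3193664550781), (35.81260299682617, 51.324771881103516), 76.28889465332031)
tab 50
[[0.5085 0.3824 0.0728]
 [0.5081 0.3797 0.0748]
 [0.5062 0.3825 0.0714]
 [0.5065 0.3801 0.0701]
 [0.5059 0.3772 0.0733]
 [0.5067 0.3751 0.0692]
 [0.5039 0.3851 0.07  ]
 [0.5036 0.3824 0.0715]
 [0.5032 0.3797 0.0734]
 [0.5032 0.3771 0.0737]
 [0.504  0.3749 0.0699]
 [0.5012 0.385  0.0707]
 [0.5002 0.3819 0.0756]
 [0.5009 0.3797 0.0723]
 [0.5007 0.3771 0.0732]
 [0.5025 0.3754 0.0641]
 [0.498  0.3846 0.0735]
 [0.4979 0.382  0.074 ]
 [0.4978 0.3795 0.0746]
 [0.4977 0.3769 0.0753]
 [0.5008 0.3757 0.0598]
 [0.4954 0.3871 0.0734]
 [0.4951 0.3844 0.0753]
 [0.4956 0.3821 0.0727]
 [0.4946 0.3791 0.0776]
 [0.4956 0.377  0.0731]
 [0.4994 0.3762 0.0534]
 [0.4928 0.387  0.0739]
 [0.4928 0.3845 0.0738]
 [0.493  0.3821 0.0726]
 [0.4924 0.3792 0.0759]
 [0.4947 0.3778 0.0639]
 [0.4976 0.3766 0.0491]
 [0.4904 0.387  0.0728]
 [0.4903 0
[... 390 characters left out ...]
.731201171875, 185.560791015625), (188.93150329589844, 268.25775146484375), 0.37096869945526123)
shaft 111
0.225 17 0.5649754493626522 0.5853611217074179 0.08871850530236336 0.581032787660259
0.23 18 0.5654745917971447 0.5854671999427985 0.0889714950687448 0.578320841081085
0.235 15 0.5662730239165064 0.5832043724570155 0.08666357190912555 0.5763211654090596
0.24 15 0.5685726898833452 0.5847896864087646 0.08535038988965771 0.5792616334705115
0.245 17 0.5680376641721219 0.58856538266903 0.08821749536709822 0.5758338604717504
0.25 18 0.5669451991759424 0.5882204139819072 0.08860962524371252 0.5809467777312203
0.255 11 0.5683822028904624 0.5887784509917049 0.08682215308133312 0.5840392694080756
```

carry_out:
  rows:
    - [-42,-14,4,0,95]
    - [-42,-14,4,0,95]
    - [-42,-14,4,0,95]
    - [-42,-14,4,0,95]
    - [-42,-14,4,0,95]
    - [-42,-14,4,0,95]
    - [-41,-12,4,0,95]
    - [0,0,0,-0.1,95]
    - [0,0,0,-0.083,95]
    - [0,0,0,0,95]

```text
t: 1.7
tool_pos: [0.4968, 0.3821, 0.2642]
tool_rot: [[-0.97, 0.243, -0.0], [0.243, 0.97, -0.0], [0.0, -0.0, -1.0]]
contact_force: [0.2, 0.4, -0.6]
gripper_width: 0.095
grip_force: 0.0
```

```bash
python3 - <<'E'
from h import *
np.set_printoptions(precision=4,suppress=True)
o=get_obs(); print(o['tool_pos'],o['tool_rot'],o['contact_force'])
img,d,P=cloud('wrist'); np.savez('w1',img=img,P=P); save('w1',img)
print(T_wc('wrist',o)[0])
for n in ('clip','holder','roller'): print(n,viewer.find_in('wrist',n)[:2])
E
```

```text
[0.4968 0.3821 0.2642] [[-0.9699  0.2434 -0.0001]
 [ 0.2434  0.9699 -0.    ]
 [ 0.0001 -0.     -1.    ]] [ 0.2299  0.3699 -0.6031]
[[ 0.2428  0.9423  0.2306  0.4316]
 [ 0.9701 -0.236  -0.0568  0.3988]
 [ 0.0009  0.2375 -0.9714  0.3573]
 [ 0.      0.      0.      1.    ]]
clip [{'uv': [253.1, 182.5], 'conf': 0.69}]
holder [{'uv': [254.7, 173.2], 'conf': 0.71}]
roller [{'uv': [166.1, 276.2], 'conf': 0.63}]
```

View pics/w1.png

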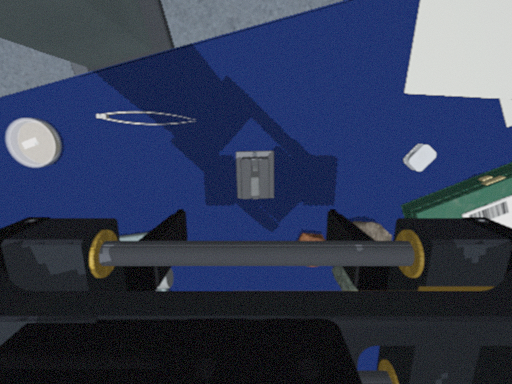

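The wrist view shows the holder square to the tool at px (255,175), tab near (255,180). Next, the tab's position and lean.

```bash
python3 - <<'E'
from h import *
np.set_printoptions(precision=4,suppress=True)
o=get_obs(); R=o['tool_rot']; p=o['tool_pos']
D=np.load('w1.npz'); P=D['P']; 
m=np.zeros(P.shape[:2],bool); m[140:215,225:290]=1
for z0,z1 in ((.004,.012),(.027,.036),(.045,.06),(.060,.07),(.070,.082)):
    q=P[m&(P[...,2]>z0)&(P[...,2]<z1)]; t=(q-p)@R*1000
    if len(q)<4: print(z0,len(q));continue
    r=cv2.minAreaRect(t[:,:2].astype(np.float32))
    print(z0,len(q),'mean',t[:,:2].mean(0),'lo',t[:,:2].min(0),'hi',t[:,:2].max(0),r[1:],'z',q[:,2].mean())
a=D['img'][135:220,215:300]; cv2.imwrite('pics/w1c.png',cv2.resize(a[...,::-1],None,fx=7,fy=7,interpolation=cv2.INTER_CUBIC))
E
```

```text
0.004 565 mean [10.5889 -1.7531] lo [-31.4806 -26.6189] hi [32.8214 23.0559] ((49.07926940917969, 63.94773483276367), 88.95740509033203) z 0.0066389330042135805
0.027 917 mean [ 3.0487 -1.1565] lo [-24.3322 -18.9467] hi [26.5939 16.3356] ((35.174190521240234, 50.97704315185547), 89.3817138671875) z 0.032321220704104675
0.045 23 mean [11.573  -1.4477] lo [10.0437 -6.0153] hi [12.0113  3.3857] ((1.7311840057373047, 9.444845199584961), 5.523820400238037) z 0.052339161943317836
0.06 13 mean [11.4419 -0.9912] lo [10.1571 -5.7716] hi [11.9959  3.2438] ((1.3882724046707153, 9.06004524230957), 5.691040992736816) z 0.06501452817237335
0.07 176 mean [ 1.6496 -1.26  ] lo [-9.1266 -5.6105] hi [11.9136  3.1796] ((21.031442642211914, 8.790914535522461), 0.09108186513185501) z 0.0742965275037719
```

View pics/w1c.png

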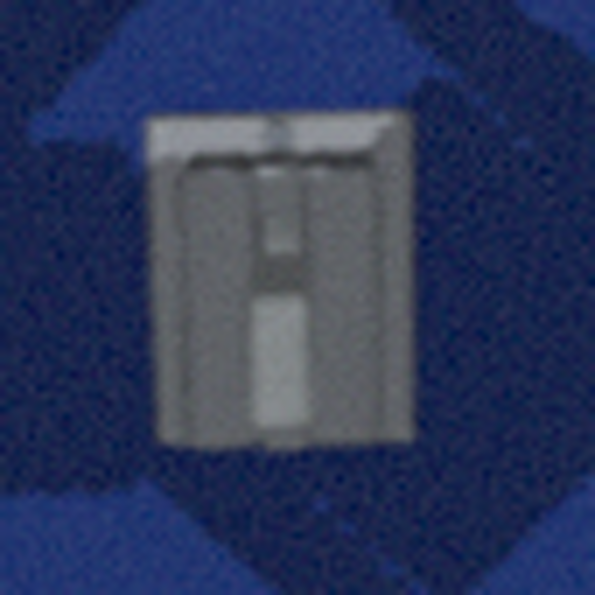

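The tab is centred at tool offset (+1.4,−1.3) mm, with negligible lean and a top height of 74 mm as expected. Descend and grip.

carry_out:
  rows:
    - [1.4,-1.2,30,0,50]
    - [0,0,40,0,50]
    - [0,0,40,0,50]
    - [0,0,25,0,50]
    - [0,0,12,0,50]
    - [0,0,0,0,50]
    - [0,0,0,0,5]
    - [0,0,0,0,5]
    - [0,0,0,0,5]
    - [0,0,0,0,5]
  newtons: 30

```text
t: 2.9
tool_pos: [0.4954, 0.3821, 0.1187]
tool_rot: [[-0.97, 0.242, 0.002], [0.242, 0.97, 0.001], [-0.002, 0.002, -1.0]]
contact_force: [-0.9, 0.8, -0.4]
gripper_width: 0.0233
grip_force: 0.0
```

carry_out:
  rows:
    - [0,0,0,0,5]
    - [0,0,0,0,5]
    - [0,0,0,0,5]
    - [0,0,0,0,5]
  newtons: 45

```text
t: 3.3
tool_pos: [0.4949, 0.3815, 0.1176]
tool_rot: [[-0.97, 0.242, -0.0], [0.242, 0.97, -0.001], [-0.0, -0.001, -1.0]]
contact_force: [-1.6, -1.7, 2.9]
gripper_width: 0.0096
grip_force: 45.0
```

carry_out:
  rows:
    - [0,0,-15,0,5]
    - [0,0,-30,0,5]
    - [0,0,-40,0,5]
    - [0,0,-45,0,5]
    - [0,0,0,-0.148,5]
    - [0,0,0,0,5]

```text
t: 3.9
tool_pos: [0.4955, 0.3823, 0.2504]
tool_rot: [[-0.995, 0.097, 0.004], [0.097, 0.995, 0.003], [-0.004, 0.003, -1.0]]
contact_force: [-0.1, -0.3, -1.1]
gripper_width: 0.0097
grip_force: 45.0
```

```bash
python3 - <<'E'
from h import *
np.set_printoptions(precision=4,suppress=True)
P=np.load('top.npz')['P']
m=(P[...,0]>.5)&(P[...,0]<.66)&(P[...,1]>.03)&(P[...,1]<.24)&(P[...,2]>.012)&(P[...,2]<.024)
# roller base lower edge etc.: print fits of base region near z levels
for z0,z1 in ((.003,.012),(.012,.025)):
    q=P[(P[...,0]>.48)&(P[...,0]<.66)&(P[...,1]>.05)&(P[...,1]<.25)&(P[...,2]>z0)&(P[...,2]<z1)]
    print(z0,len(q),cv2.minAreaRect((q[:,:2]*1000).astype(np.float32)))
s=P[(P[...,0]>.55)&(P[...,0]<.61)&(P[...,1]>.2)&(P[...,1]<.27)&(P[...,2]>.065)&(P[...,2]<.1)]
from scipy.optimize import least_squares
w=s[(s[:,1]>.222)]
def f(a):
    r=np.hypot((w[:,0]-a[0]-a[1]*(w[:,1]-.24)),(w[:,2]-a[2]))-.012
    return r
k=least_squares(f,[.577,.1,.075],loss='soft_l1',f_scale=.001); print(k.x, np.abs(k.fun).mean(), len(w))
E
```

```text
0.003 265 ((569.9402465820312, 150.15631103515625), (178.96673583984375, 198.35520935058594), 0.3599104881286621)
0.012 661 ((592.3684692382812, 158.84120178222656), (120.34797668457031, 118.31283569335938), 83.30110931396484)
[0.578  0.1443 0.0744] 0.0014256415192870084 121
```

carry_out:
  rows:
    - [-30,-30,0,0,5]
    - [-30,-30,0,0,5]
    - [-30,-30,0,0,5]
    - [-27,-31,0,0,5]
    - [0,0,0,0,5]
    - [0,0,0,0,5]

```text
t: 4.5
tool_pos: [0.5993, 0.2491, 0.2456]
tool_rot: [[-0.995, 0.101, -0.003], [0.101, 0.995, -0.0], [0.003, -0.001, -1.0]]
contact_force: [0.3, -0.9, -0.4]
gripper_width: 0.0094
grip_force: 45.0
```

```bash
python3 - <<'E'
from h import *
np.set_printoptions(precision=4,suppress=True)
img,d,P=cloud('wrist'); np.savez('w2',img=img,P=P); save('w2',img)
E
```

```text
(no output)
```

View pics/w2.png

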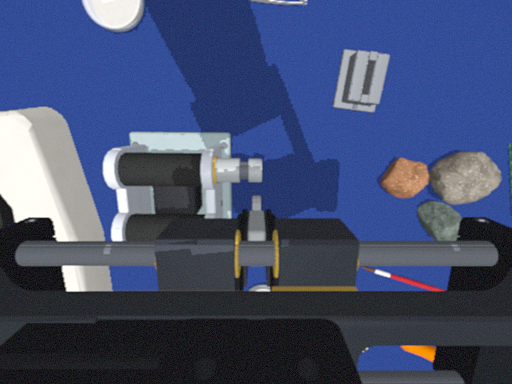

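The held clip is at px (257,210), and the shaft is clear at (213–263,170) with a narrowing (the groove) near x≈243. Next, fit the axis and read the groove's position from the height profile.

```bash
python3 - <<'E'
from h import *
from scipy.optimize import least_squares
np.set_printoptions(precision=4,suppress=True)
o=get_obs(); R=o['tool_rot']; p=o['tool_pos']
P=np.load('w2.npz')['P']
m=np.zeros(P.shape[:2],bool); m[150:190,205:275]=1
q=P[m&(P[...,2]>.062)&(P[...,2]<.1)]
Y=q[:,1]
for y in np.arange(.205,.27,.003):
    s=q[(Y>=y)&(Y<y+.003)]
    if len(s)>2: print(round(y,3),len(s),'x',s[:,0].min(),s[:,0].max(),'z95',np.percentile(s[:,2],90))
w=q[(Y>.222)&(Y<.262)]
for _ in range(3):
    k=least_squares(lambda a:np.hypot(w[:,0]-a[0]-a[1]*(w[:,1]-.24),w[:,2]-a[2])-.012,[.577,.1,.075],loss='soft_l1',f_scale=.0007)
    w=w[np.abs(k.fun)<.0025]
print(k.x,np.abs(k.fun).mean(),len(w))
# roller orientation from base
b=np.zeros(P.shape[:2],bool); b[120:225,105:240]=1
g=P[b&(P[...,2]>.008)&(P[...,2]<.022)]; print(cv2.minAreaRect((g[:,:2]*1000).astype(np.float32)),len(g),g[:,2].mean())
# top ridge line of front roller / shaft
# clip bits
c=np.zeros(P.shape[:2],bool); c[190:240,245:270]=1
t=(P[c&(P[...,2]>.1)]-p)@R*1000; print('clip tool',len(t),t.min(0),t.max(0),np.median(t,0))
E
```

```text
0.205 124 x 0.5512015050678842 0.5892224021356931 z95 0.09515471617207397
0.208 159 x 0.5515375224791559 0.5943043269177576 z95 0.09510339935348729
0.211 139 x 0.5518504851905942 0.5844426212879165 z95 0.0899471625504103
0.214 80 x 0.5585139061722869 0.5823824888264324 z95 0.08762498821994089
0.217 75 x 0.5602971037341853 0.5826017959825938 z95 0.0876181439823209
0.22 78 x 0.5604039835970969 0.5829573550952907 z95 0.08766216387879769
0.223 77 x 0.5609779602485804 0.5832297205135712 z95 0.08769759914139971
0.226 74 x 0.5612911073377578 0.5835233083533277 z95 0.08752259823184298
0.229 74 x 0.5616816237263221 0.5838292985130712 z95 0.08766875382628134
0.232 75 x 0.5618482810757658 0.5840814405742394 z95 0.08791884974742223
0.235 65 x 0.5622004884035242 0.5815192803797742 z95 0.08547052063869325
0.238 61 x 0.5653922110693471 0.5835475569973544 z95 0.08457414228017368
0.241 59 x 0.5658846594142504 0.585445579335924 z95 0.08495032096084268
0.244 63 x 0.5640039626835581 0.5855099678650347 z95 0.08737870404742129
0.247 74 x 0.5634565993159731 0.5855727219400849 z95 0.08743663033125225
0.25 74 x 0.5644834823669871 0.585985713401866 z95 0.08749891064710776
0.253 71 x 0.5647988499143864 0.586304154831878 z95 0.08746085350143395
0.256 30 x 0.5650563669274014 0.5826737960761755 z95 0.08684082425071576
[0.5747 0.1127 0.0753] 0.0006234540277375985 701
((584.3431396484375, 159.60858154296875), (119.19114685058594, 106.57872772216797), 83.83879852294922) 2448 0.01643790132716399
clip tool 855 [ 4.571  -7.525  30.9225] [ 14.3726   8.4113 102.727 ] [10.2108  0.3589 56.1891]
```

Vision gives the axis at x≈0.575 and z≈0.075, with the groove centre at y≈0.240. The shaft end at 0.257 agrees. Go above it, then feel downward.

carry_out:
  rows:
    - [12,-6,0,0.01,5]
    - [11.5,-5.5,0,0,5]
    - [0,0,15,0,5]
    - [0,0,15,0,5]
    - [0,0,10,0,5]
    - [0,0,5,0,5]
    - [0,0,0,0,5]
    - [0,0,0,0,5]
    - [0,0,0,0,5]

```text
t: 5.45
tool_pos: [0.5756, 0.241, 0.203]
tool_rot: [[-0.994, 0.107, 0.001], [0.107, 0.994, 0.0], [-0.001, 0.001, -1.0]]
contact_force: [0.3, -0.3, -0.2]
gripper_width: 0.0097
grip_force: 45.0
```

carry_out:
  rows:
    - [0.9,-1,4,0,5]
    - [0,0,3,0,5]
    - [0,0,0,0,5]
    - [0,0,0,0,5]
    - [0,0,0,0,5]

```text
t: 5.95
tool_pos: [0.5741, 0.24, 0.1953]
tool_rot: [[-0.994, 0.107, 0.0], [0.107, 0.994, 0.0], [-0.0, 0.0, -1.0]]
contact_force: [0.6, 0.7, 0.1]
gripper_width: 0.0099
grip_force: 45.0
```

carry_out:
  rows:
    - [0,0,1,0,5]
    - [0,0,0.5,0,5]
    - [0,0,0,0,5]
    - [0,0,0,0,5]

```text
t: 6.35
tool_pos: [0.574, 0.24, 0.1937]
tool_rot: [[-0.994, 0.107, -0.0], [0.107, 0.994, -0.0], [0.0, -0.0, -1.0]]
contact_force: [0.8, 0.3, -0.6]
gripper_width: 0.0092
grip_force: 45.0
```

carry_out:
  rows:
    - [0,0,0.5,0,5]
    - [0,0,0.5,0,5]
    - [0,0,0,0,5]
    - [0,0,0,0,5]

```text
t: 6.75
tool_pos: [0.574, 0.24, 0.1927]
tool_rot: [[-0.994, 0.107, -0.0], [0.107, 0.994, -0.0], [0.0, -0.0, -1.0]]
contact_force: [-0.1, -0.3, -0.2]
gripper_width: 0.0099
grip_force: 45.0
```

carry_out:
  rows:
    - [-0.6,0,0.5,0,5]
    - [0,0,0.5,0,5]
    - [0,0,0,0,5]
    - [0,0,0,0,5]

```text
t: 7.15
tool_pos: [0.5746, 0.2399, 0.1917]
tool_rot: [[-0.994, 0.107, -0.0], [0.107, 0.994, -0.0], [0.0, -0.0, -1.0]]
contact_force: [-0.3, -0.2, -0.5]
gripper_width: 0.0097
grip_force: 45.0
```

carry_out:
  rows:
    - [0,0,0.5,0,5]
    - [0,0,0.5,0,5]
    - [0,0,0,0,5]
    - [0,0,0,0,5]

```text
t: 7.55
tool_pos: [0.5745, 0.24, 0.1909]
tool_rot: [[-0.994, 0.107, -0.0], [0.107, 0.994, 0.0], [0.0, 0.0, -1.0]]
contact_force: [-1.1, -0.1, 1.5]
gripper_width: 0.0098
grip_force: 45.0
```

Contact begins at about 14 mm above the axis, which is the groove level. A quick sideways feel for the walls will confirm and centre it.

carry_out:
  rows:
    - [0,0.7,0,0,5]
    - [0,0.7,0,0,5]
    - [0,0.6,0,0,5]
    - [0,0,0,0,5]
    - [0,0,0,0,5]

```text
t: 8.05
tool_pos: [0.5748, 0.241, 0.1908]
tool_rot: [[-0.994, 0.106, -0.001], [0.106, 0.994, -0.002], [0.0, -0.002, -1.0]]
contact_force: [-1.9, -5.5, 3.4]
gripper_width: 0.0097
grip_force: 45.0
```

carry_out:
  rows:
    - [0,-1,0,0,5]
    - [0,-1,0,0,5]
    - [0,-1,0,0,5]
    - [0,-0.6,0,0,5]
    - [0,0,0,0,5]
    - [0,0,0,0,5]

```text
t: 8.65
tool_pos: [0.5744, 0.2386, 0.1908]
tool_rot: [[-0.994, 0.107, 0.0], [0.107, 0.994, 0.0], [-0.0, 0.0, -1.0]]
contact_force: [-2.4, 0.6, 1.1]
gripper_width: 0.01
grip_force: 45.0
```

The +y wall was felt at y≈0.241 (5.5 N) and the clip moves free towards −y, so it is in the groove. Recentre and press.

carry_out:
  rows:
    - [0,0.9,0,0,5]
    - [0,0,0.7,0,5]
    - [0,0,0.7,0,5]
    - [0,0,0.6,0,5]
    - [0,0,0,0,5]
    - [0,0,0,0,5]

```text
t: 9.25
tool_pos: [0.5747, 0.2394, 0.1899]
tool_rot: [[-0.994, 0.107, 0.0], [0.107, 0.994, 0.0], [-0.0, 0.0, -1.0]]
contact_force: [-4.3, -0.1, 6.1]
gripper_width: 0.0099
grip_force: 45.0
```

carry_out:
  rows:
    - [0,0,0.7,0,5]
    - [0,0,0.7,0,5]
    - [0,0,0.6,0,5]
    - [0,0,0,0,5]

```text
t: 9.65
tool_pos: [0.5749, 0.2396, 0.189]
tool_rot: [[-0.994, 0.107, 0.001], [0.107, 0.994, 0.001], [-0.001, 0.001, -1.0]]
contact_force: [-5.6, -0.7, 10.3]
gripper_width: 0.0099
grip_force: 45.0
```

The lateral force is −5.6 N in x, so shift the tool about 1 mm towards −x and continue.

carry_out:
  rows:
    - [0.6,0,0,0,5]
    - [0.5,0,0,0,5]
    - [0,0,0,0,5]
    - [0,0,0,0,5]

```text
t: 10.05
tool_pos: [0.5744, 0.2397, 0.189]
tool_rot: [[-0.994, 0.107, 0.003], [0.107, 0.994, 0.001], [-0.003, 0.001, -1.0]]
contact_force: [-3.6, -0.0, 8.2]
gripper_width: 0.01
grip_force: 45.0
```

carry_out:
  rows:
    - [0,0,0.7,0,5]
    - [0,0,0.6,0,5]
    - [0,0,0,0,5]
    - [0,0,0,0,5]

```text
t: 10.45
tool_pos: [0.5745, 0.2399, 0.1884]
tool_rot: [[-0.994, 0.107, 0.003], [0.107, 0.994, 0.001], [-0.003, 0.002, -1.0]]
contact_force: [-3.8, 0.1, 10.8]
gripper_width: 0.0097
grip_force: 45.0
```

carry_out:
  rows:
    - [0.7,0,0,0,5]
    - [0,0,0.7,0,5]
    - [0,0,0.6,0,5]
    - [0,0,0,0,5]
    - [0,0,0,0,5]

```text
t: 10.95
tool_pos: [0.5742, 0.2401, 0.1872]
tool_rot: [[-0.994, 0.107, 0.004], [0.107, 0.994, 0.002], [-0.004, 0.002, -1.0]]
contact_force: [-3.3, 0.6, 9.8]
gripper_width: 0.0097
grip_force: 45.0
```

carry_out:
  rows:
    - [0,0,0.7,0,5]
    - [0,0,0.6,0,5]
    - [0,0,0,0,5]
    - [0,0,0,0,5]

```text
t: 11.35
tool_pos: [0.5743, 0.2402, 0.1862]
tool_rot: [[-0.994, 0.107, 0.005], [0.107, 0.994, 0.002], [-0.004, 0.003, -1.0]]
contact_force: [-3.6, 0.4, 11.2]
gripper_width: 0.0097
grip_force: 45.0
```

carry_out:
  rows:
    - [0.4,0,0.7,0,5]
    - [0,0,0.6,0,5]
    - [0,0,0,0,5]
    - [0,0,0,0,5]

```text
t: 11.75
tool_pos: [0.5739, 0.2401, 0.184]
tool_rot: [[-0.994, 0.107, 0.005], [0.107, 0.994, 0.002], [-0.005, 0.003, -1.0]]
contact_force: [-0.9, 0.7, 6.9]
gripper_width: 0.0094
grip_force: 45.0
```

carry_out:
  rows:
    - [0,0,0.7,0,5]
    - [0,0,0.6,0,5]
    - [0,0,0,0,5]
    - [0,0,0,0,5]

```text
t: 12.15
tool_pos: [0.5736, 0.2396, 0.1808]
tool_rot: [[-0.994, 0.107, 0.004], [0.107, 0.994, 0.001], [-0.004, 0.001, -1.0]]
contact_force: [4.7, 1.3, -1.3]
gripper_width: 0.0096
grip_force: 45.0
```

carry_out:
  rows:
    - [0,0,0.7,0,5]
    - [0,0,0.6,0,5]
    - [0,0,0,0,5]
    - [0,0,0,0,5]

```text
t: 12.55
tool_pos: [0.5733, 0.239, 0.1781]
tool_rot: [[-0.994, 0.107, 0.003], [0.107, 0.994, -0.001], [-0.003, -0.0, -1.0]]
contact_force: [6.3, -0.2, -3.1]
gripper_width: 0.0095
grip_force: 45.0
```

It has snapped over and is being pulled down. Relieve x and bottom it out.

carry_out:
  rows:
    - [-0.6,0,0,0,5]
    - [-0.5,0,0.5,0,5]
    - [0,0,0.5,0,5]
    - [0,0,0,0,5]
    - [0,0,0,0,5]

```text
t: 13.05
tool_pos: [0.5737, 0.2389, 0.1772]
tool_rot: [[-0.994, 0.106, 0.001], [0.106, 0.994, -0.001], [-0.001, -0.001, -1.0]]
contact_force: [5.2, -1.3, -2.7]
gripper_width: 0.0099
grip_force: 45.0
```

carry_out:
  rows:
    - [0,0,0.5,0,5]
    - [0,0,0.5,0,5]
    - [0,0,0,0,5]
    - [0,0,0,0,5]

```text
t: 13.45
tool_pos: [0.5738, 0.2389, 0.177]
tool_rot: [[-0.994, 0.106, 0.001], [0.106, 0.994, -0.001], [-0.001, -0.001, -1.0]]
contact_force: [5.2, -2.3, -0.7]
gripper_width: 0.0096
grip_force: 45.0
```

carry_out:
  rows:
    - [-0.5,0,0.7,0,5]
    - [-0.4,0,0.7,0,5]
    - [0,0,0.6,0,5]
    - [0,0,0,0,5]
    - [0,0,0,0,5]

```text
t: 13.95
tool_pos: [0.5743, 0.2391, 0.1768]
tool_rot: [[-0.994, 0.106, -0.001], [0.106, 0.994, -0.001], [0.001, -0.001, -1.0]]
contact_force: [-0.6, -3.2, 8.8]
gripper_width: 0.0099
grip_force: 45.0
```

It bottomed at TCP z 0.1768, where the geometry puts home (0.1769), with 8.8 N. Relax and release, then back off upward.

carry_out:
  rows:
    - [0,-0.5,-1.4,0,5]
    - [0,0,0,0,5]
    - [0,0,0,0,30]
    - [0,0,0,0,30]
    - [0,0,0,0,30]
    - [0,0,0,0,30]
    - [0,0,0,0,30]

```text
t: 14.65
tool_pos: [0.574, 0.2387, 0.1759]
tool_rot: [[-0.994, 0.107, -0.001], [0.107, 0.994, -0.0], [0.001, -0.0, -1.0]]
contact_force: [-1.0, -0.1, -0.7]
gripper_width: 0.0302
grip_force: 0.0
```

carry_out:
  rows:
    - [0,0,-15,0,30]
    - [0,0,-30,0,30]
    - [0,0,-30,0,30]
    - [-25,0,-15,0,30]
    - [-15,0,0,0,30]
    - [0,0,0,0,30]
    - [0,0,0,0,30]

```text
t: 15.35
tool_pos: [0.6138, 0.2344, 0.2667]
tool_rot: [[-0.994, 0.107, -0.001], [0.107, 0.994, 0.0], [0.001, -0.0, -1.0]]
contact_force: [0.0, 0.6, -0.3]
gripper_width: 0.0298
grip_force: 0.0
```

```bash
python3 - <<'E'
from h import *
np.set_printoptions(precision=4,suppress=True)
img,d,P=cloud('wrist'); save('w3',img)
a=img[100:240,150:320]; cv2.imwrite('pics/w3c.png',cv2.resize(a[...,::-1],None,fx=4,fy=4,interpolation=cv2.INTER_CUBIC))
q=P[120:240,180:290].reshape(-1,3); q=q[(q[:,2]>.1)&(q[:,2]<.15)&(q[:,1]>.21)]
print(len(q),q.min(0),q.max(0)); t=q[q[:,2]>.125]; print(len(t),t.mean(0),np.percentile(t[:,2],90))
E
```

```text
325 [0.5633 0.2339 0.103 ] [0.5855 0.2456 0.1355]
305 [0.5742 0.2397 0.1334] 0.13448829081584357
```

View pics/w3c.png

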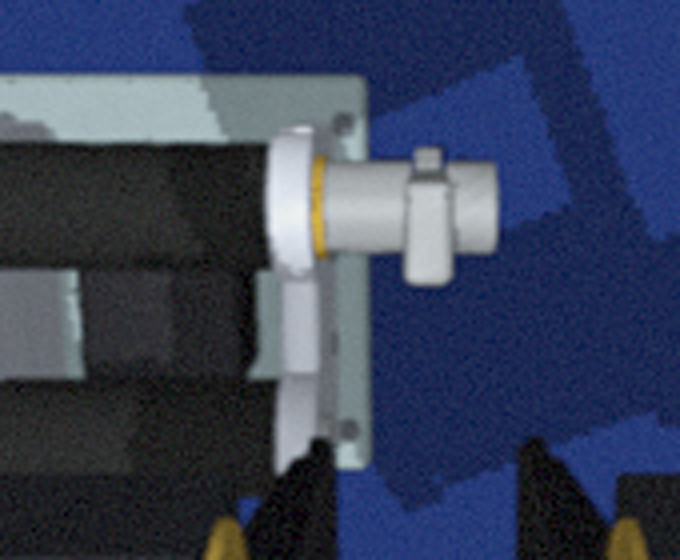

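The picture shows the clip upright and square in the groove, at crop px (428,210). The tab top is at 133.4 mm (133 expected when home) and x is within 1 mm of the axis. Hand in.

```bash
python3 -c "
from station import job
print(job.close_job())"
```

```text
the job is handed in; nothing more can be done
None
```

The clip is snapped home in the shaft groove, released and clear of the gripper, and the job is handed in at about 15 s; the highest wrist force I read while pressing was about 12 N, the last look showed the clip seated and square, and the bystanders were not touched (their positions were not re-measured).

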